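# Tuck the trim strip under the cooktop's lip and hold it down

### The arm

A 6-joint arm with a two-finger parallel gripper is mounted at the origin on the work surface. World frame = base frame: x ahead of the robot, y to its left, z up, the work surface at z = 0. Lengths are in m, angles in rad, forces in N, time in s.
With the tool pointing down it reaches from about 0.275 to 0.825 m from the base axis. Payload 4.9 kg.
Tool frame: the origin (TCP) lies midway between the tips of the shut fingers; the grasp point (between the pads) lies 19 mm behind it (grip_point_offset is the distance from the TCP to the grasp point, in m); z points along the fingers, x is the direction in which the jaws open and shut, and the axes are right-handed (so a half turn about z gives the same grasp; the last joint's range is limited). The gripper opens to 85 mm and grips with 20 to 120 N. Pads are 22 mm wide; open, the fingers measure 114 mm over their backs; the gripper's body (76 mm by 85 mm) begins 54 mm behind the grasp point. The pads swing forward as they close: fully open they stand 13 mm farther back than shut.
Start: joints at [-0.134, 0.326, -0.193, 1.052, 0, 1.437], TCP at [0.55, 0, 0.231] pointing down, gripper open.
Joint ranges: [-2.65, 2.65], [-0.97, 1.79], [-1.3, 1.35], [-1.93, 2.1], [-1.47, 1.37], [-3.14, 3.14]. Speed limits (rad/s): [2.57, 2.57, 3.14, 3.14, 3.14, 3.14].

### API

Orientations are given as a rotation vector (axis times angle).
In Python, from cell import * gives the robot as it stands. Calls block until the motion is done:
- movep(position, orientation): joint-space move of the TCP to a pose.
- move_l(position, velocity=0.15, rot=None, until_force=None): straight line of the TCP; rot=None keeps the orientation; velocity is the mean speed in m/s. With until_force (N) it stops when the force on the tool has changed by that much, and returns True; else False.
- set_joints(angles): joint-space move.
- let_go() and grab(newtons=None): open the fingers fully, or close them until they stop; newtons is the grip in N (None keeps the last).
- sleep(seconds).
- ik(position, orientation): joint angles nearest the present ones, or None.
- get_state(): the state.
- grab_frame(name): name is "scene" or "side" or "wrist"; returns a dict with "img" (480x640x3 uint8, red, green, blue), "fx", "fy", "cx", "cy" (pixels), "cam_to_world" (4x4, takes a point from camera to world coordinates); the wrist camera has in their place "T_tool_cam" (4x4, takes a point from camera to tool coordinates, whose origin is the TCP and whose axes are the tool frame's). Camera axes: x right, y down, z forward; pixel columns grow to the right and rows downward; lengths in m; the calibration is good to about 2 mm. A picture is of the moment at which its call begins: read the wrist's pose just before it. There is no depth.
A pose or a line that the arm cannot do raises MotionError and nothing moves.
- sign_off(): hands the job in, once; it reports no verdict.
Trained networks look in the newest picture that a camera, given by its name, has taken for a name from the list of things; names that differ only in an ending like _2 or _b are one class to them, and where a whole thing is asked for, a point or a joint stands for the part that bears it (a point fixed in the world has none). Each returns a list of dicts, best first, with "score" (0 to 1); they miss things now and then, are a little off and sometimes report something else, mostly with a low value. They report only what shows in the picture. A call takes as long as a camera call. They do not tell look-alikes from the thing itself.
- spot_in(camera, name): "centre" ([column, row] in pixels, amid what is visible of it).
- silhouettes(camera, name): "mask" (480x640 bool, what is visible of it) and "centre" ([column, row] in pixels, amid what is visible of it).
- tip_of(camera, name): "centre" ([column, row] in pixels: a listed point, or the origin of a listed thing).
The state is a dict: "clock": time; "q": joint angles; "joint_velocities": joint speeds; "tau": joint torques, N m; "position": TCP position; "eef_rot": TCP orientation; "contact_force": force on the tool from outside, world axes, zero at the start; "wrist_torque": the same for the moment, N m; "finger_gap": opening from 0.0 (shut) to 1.0 (fully open).
Only numpy, scipy, OpenCV 4.12 (cv2) and the standard library are available. Lean on these libraries where they do the work, as an engineer would, in place of code of your own. Each camera call takes 0.05 s, during which the arm holds its last target.

### The job

Fit the dark red trim strip to the front of the cooktop: slide its thin flat leaf under the cooktop's overhanging front lip, square to it and roughly centred, until the white line on the leaf meets the edge of the lip (20 mm tucked in), without lifting the cooktop's hinged top. Its adhesive has to grip, so finish while still holding the strip pressed flat on the bench, with about 10 N of downward push; do not let go. Leave the canister, the mug and the jar where they are.

Things in the scene. Friction and masses are not known exactly. Their poses are not given: they have to be found in the camera images.
- strip: Loose dark red metal trim strip, about 0.2 kg: plate 80 mm (x) by 200 mm (y), 4 mm thick, lying flat; upright rib on it to grip, 10 mm thick (x), 200 mm long (y), top 40 mm above the underside. Origin: underside, below mid rib; z up. Leaf reaches 60 mm to +x (the edge to tuck in; at the start away from the robot, within 30 degrees), foot 20 mm to -x. White line on the leaf at x = 40 mm.
- edge_left (a point): The strip's leading corner at the +y end, on the underside: strip frame (60, 100, 0) mm.
- edge_right (a point): The strip's leading corner at the -y end, on the underside: strip frame (60, -100, 0) mm.
- cooktop: Cooktop fixed to the bench: black top panel 500 mm deep (x), 300 mm wide (y), steel-trimmed front edge (the lip). Origin: on the bench, straight below the middle of the lip's edge; x level, square to that edge, away from the robot under the top; y along the edge; z up. Lip underside 7 mm above the bench, upper face 13 mm; free below it for 70 mm behind the edge. Yaw within 12 degrees.
- lip (a point): Middle of the lip's front edge, on its underside: 7 mm above the bench while the top is shut. The top panel is hinged at its far edge, 500 mm behind the lip, and is kept shut only by its weight (about 7 N upward at the lip lifts it).
- table: The bench: flat fixed top at height 0.
- canister: Bystander: dark red lidded canister, 90 mm across, 130 mm tall; origin at the centre of its underside.
- mug: Bystander: blue mug, 80 mm across plus handle, 90 mm tall; origin at the centre of its underside.
- jar: Bystander: amber glass jar with a steel cap, 60 mm across, 100 mm tall; origin at the centre of its underside.
Things that resemble listed ones, but are neither listed nor needed, are in the scene too. Leave any yellow look-alike of the strip alone.

How it is judged:
By the outcome, as a careful person would: the job done as asked, in the order asked, and still so for the second after the job is handed in, while the arm keeps its last pose, push and grip.
It also fails if it takes over 35 s, if anything falls off the work surface, if the arm or the gripper's body presses on something with over 40 N, if the wrist force passes 120 N, or if a joint passes its speed limit or range.

## Working session

There is one attempt and no reset: what is moved stays moved. The work goes in short steps, each a Python script; the robot and the scene stay as the last script left them, time stands still between calls to the robot, and variables do not carry over. Pictures are saved under pics/ and viewed, and the job is handed in when it is done.

```bash
mkdir -p pics; ls; python3 - <<'E'
from cell import *
import cv2
s=get_state(); print(s)
for n in ["scene","side","wrist"]:
    f=grab_frame(n); cv2.imwrite(f"pics/{n}0.png",f["img"][:,:,::-1])
    print(n,{k:v for k,v in f.items() if k!="img"})
    for t in ["strip","edge_left","edge_right","lip","cooktop","canister","mug","jar"]:
        print(t,[(x["centre"],round(x["score"],2)) for x in tip_of(n,t)])
E
```

```text
pics
{'clock': 0.0, 'q': array([-1.34189078e-01,  3.26938406e-01, -1.93612471e-01,  1.05199148e+00,
       -1.56654016e-05,  1.43657748e+00]), 'joint_velocities': array([ 0.00083098, -0.00196947,  0.00069095,  0.00178622, -0.00078279,
        0.00047387]), 'tau': array([-1.24197268e-03, -4.43398941e+01,  2.62443137e+01,  1.56443648e-02,
       -1.97191571e-04, -6.55614656e-06]), 'position': array([5.49405852e-01, 9.28701904e-05, 2.30493966e-01]), 'eef_rot': array([-3.14137338e+00, -4.67748057e-05,  2.72110577e-03]), 'contact_force': array([ 0.25855474, -0.37555341,  0.2541176 ]), 'wrist_torque': array([-0.01641915,  0.02811552,  0.01924845]), 'finger_gap': 0.9987757552515305}
scene {'fx': 434.8402933480738, 'fy': 434.8402933480738, 'cx': 317.2975254244045, 'cy': 240.62916860714267, 'cam_to_world': array([[ 0.49259203,  0.52178823, -0.69648413,  1.19821715],
       [ 0.87005243, -0.31277029,  0.38102955, -0.41688347],
       [-0.01902281, -0.79366982, -0.60805127,  0.66086806],
       [ 0.        ,  0.        ,  0.        ,  1.        ]])}
strip [([364.0, 193.3], 0.87), ([319.1, 238.9
[... 1238 characters left out ...]
6749679044, 'fy': 364.2996749679044, 'cx': 322.90212745455733, 'cy': 238.34397466864246, 'T_tool_cam': array([[ 9.99999625e-01,  8.64162384e-04, -6.16724501e-05,
         6.93730164e-04],
       [-8.00478134e-04,  9.48839485e-01,  3.15757804e-01,
        -8.18929650e-02],
       [ 3.31383272e-04, -3.15757636e-01,  9.48839821e-01,
        -1.41963690e-01],
       [ 0.00000000e+00,  0.00000000e+00,  0.00000000e+00,
         1.00000000e+00]])}
strip [([95.0, 374.7], 0.96), ([211.2, 197.7], 0.56)]
edge_left [([230.4, 83.4], 0.68), ([67.4, 74.5], 0.59)]
edge_right [([295.3, 269.0], 0.74)]
lip [([394.7, 216.6], 0.67)]
cooktop [([392.9, 213.0], 0.94)]
canister [([213.3, 200.5], 0.31)]
mug []
jar []
```

View pics/scene0.png

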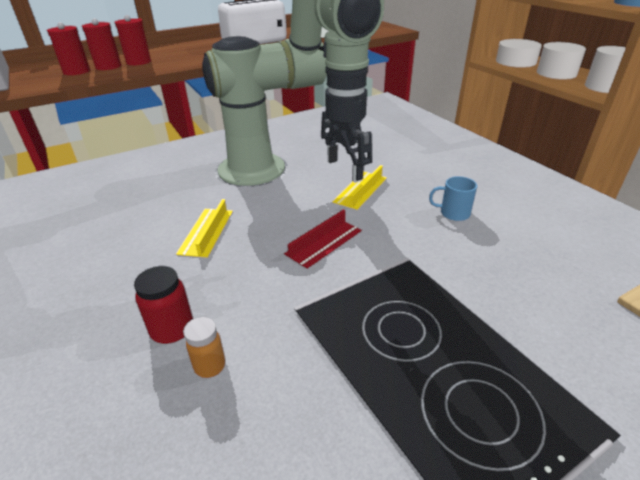

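View pics/side0.png

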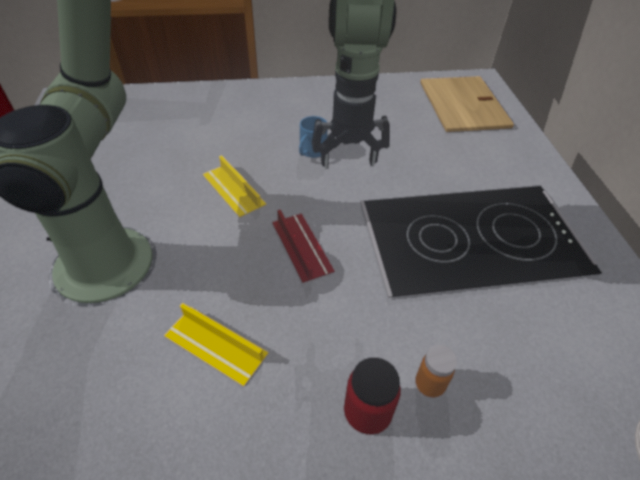

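View pics/wrist0.png

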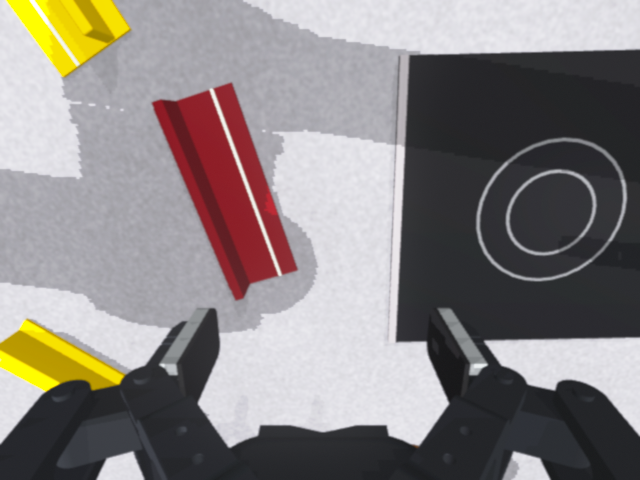

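The wanted strip is the dark red one: scene (322,240), side (303,247), wrist (225,190). The look-alikes are the yellow ones at scene (207,230) and (362,188), and wrist (75,30) and (60,355). The canister and the background red jars are other red things. I'm checking my choice and the corners in a crop.

```bash
cat > h.py <<'E'
import numpy as np, cv2
from scipy.spatial.transform import Rotation as R
def tool_T(s):
    T=np.eye(4); T[:3,:3]=R.from_rotvec(s["eef_rot"]).as_matrix(); T[:3,3]=s["position"]; return T
def topl(f,T,px,z):
    d=np.array([(px[0]-f["cx"])/f["fx"],(px[1]-f["cy"])/f["fy"],1.])
    d=T[:3,:3]@d; o=T[:3,3]; return (o+d*(z-o[2])/d[2])[:2]
def proj(f,T,P):
    P=np.atleast_2d(P); c=(P-T[:3,3])@T[:3,:3]
    return np.c_[c[:,0]/c[:,2]*f["fx"]+f["cx"],c[:,1]/c[:,2]*f["fy"]+f["cy"]]
def crop(img,x0,y0,x1,y1,k,name):
    cv2.imwrite(name,cv2.resize(img[y0:y1,x0:x1,::-1],None,fx=k,fy=k,interpolation=cv2.INTER_CUBIC))
E
python3 - <<'E'
import cv2
from h import *
im=cv2.imread("pics/wrist0.png")[:,:,::-1]
crop(im,140,70,310,310,2.5,"pics/wc_strip.png")
crop(im,380,40,430,350,1.9,"pics/wc_lip.png")
hsv=cv2.cvtColor(im,cv2.COLOR_RGB2HSV)
# lip front edge per row: dark panel / bright trim transitions
for y in range(60,340,25):
    print(y,im[y,385:415].astype(int).sum(1)//3)
E
```

```text
60 [171 173 174 174 174 174 175 177 179 181 181 180 170 139 126 157 179 184
 184 183 183 184 176 146  97  60  49  48  49  49]
85 [176 178 179 177 176 175 172 167 163 162 162 155 132 126 157 178 183 183
 182 183 183 174 136  84  52  47  46  46  47  46]
110 [172 172 172 172 173 174 173 168 164 161 154 131 125 157 178 184 183 182
 182 182 173 134  80  49  46  46  45  46  44  44]
135 [183 182 180 178 175 170 166 165 164 156 132 126 156 178 182 183 182 182
 182 171 129  73  48  47  46  45  45  45  45  44]
160 [230 230 231 232 229 223 217 214 209 191 185 216 230 233 232 232 232 229
 208 147  83  57  55  55  54  54  54  53  54  53]
185 [228 231 230 226 221 216 213 208 189 186 216 231 233 232 232 232 226 194
 129  74  57  55  55  54  54  53  53  53  53  52]
210 [226 225 221 217 214 214 211 193 189 218 231 233 233 232 231 225 182 111
  65  55  55  54  53  54  53  52  51  52  52  51]
235 [229 229 226 222 220 211 183 179 216 231 233 233 233 233 226 181 106  61
  54  53  53  53  52  51  51  51  51  50  50  50]
260 [227 223 220 219 212 185 179 215 230 232 233 233 233 225 174  97  55  53
  52  53  52  51  50  51  50  50  49  49  49  49]
285 [219 215 216 214 200 193 215 228 230 231 232 229 207 146  81  54  52  52
  52  51  51  51  50  50  50  50  49  49  48  49]
310 [215 212 207 194 190 214 227 229 229 231 227 200 138  77  54  52  51  51
  51  50  49  50  49  48  49  48  48  48  48  48]
335 [211 207 197 200 219 228 230 229 229 224 185 117  66  53  53  52  51  51
  50  50  50  49  50  49  49  48  48  48  47  48]
```

View pics/wc_strip.png

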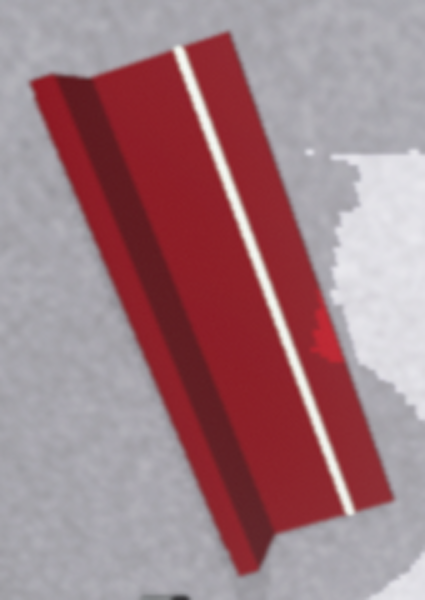

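View pics/wc_lip.png

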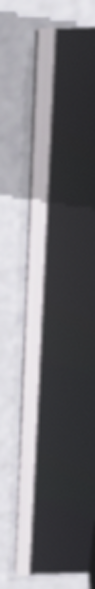

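The crop confirms the dark red strip. Its leading corners are near (232.4,83.2) and (297.6,270), with the white line ends at (211.6,88.8) and (279.6,275.6). The lip's edge runs from (400,55) to (388,341).

```bash
python3 - <<'E'
from h import *
from cell import *
s=get_state(); f=grab_frame("wrist"); T=tool_T(s)@f["T_tool_cam"]
p=lambda x,y,z: topl(f,T,(x,y),z)
el=p(232.4,83.2,.004); er=p(297.6,270,.004); wl=p(211.6,88.8,.004); wr=p(279.6,275.6,.004)
print("strip",el,er,wl,wr,"len",np.linalg.norm(el-er),np.linalg.norm(wl-wr))
y=(el-er)/np.linalg.norm(el-er); x=np.array([y[1],-y[0]])
y2=(wl-wr)/np.linalg.norm(wl-wr)
print("yaw",np.degrees(np.arctan2(x[1],x[0])),np.degrees(np.arctan2(-y2[0],y2[1])),"gap",(el+er-wl-wr)/2@x)
print("origin",(el+er)/2-.06*x,(wl+wr)/2-.04*x)
a=p(399.6,60,.013); b=p(387.9,335,.013); A=p(399.8,54.5,.013);B=p(387.6,341.5,.013)
yl=(a-b)/np.linalg.norm(a-b); print("lip",A,B,np.linalg.norm(A-B),(A+B)/2,"yaw",np.degrees(np.arctan2(-yl[0],yl[1])))
# scene/side cross-check
S={}
for n,pts in (("side",{"el":(300.7,215.3),"er":(332,270.8)}),("scene",{"el":(359.6,227.4),"er":(308.1,270.5)})):
    g=grab_frame(n);
    for k,v in pts.items(): print(n,k,topl(g,g["cam_to_world"],v,0.0))
    pr=proj(g,g["cam_to_world"],[[*A,.013],[*B,.013],[*el,.004],[*er,.004]]).round(1); print(pr)
E
```

```text
strip [0.46587477 0.1119472 ] [ 0.52286353 -0.07769156] [0.44594593 0.10707424] [ 0.50281518 -0.08443078] len 0.19801660973103266 0.19977057558187172
yaw 16.726163257706673 16.539290398506182 gap 0.020813877507733627
origin [ 4.36907677e-01 -1.40056623e-04] [ 4.36072908e-01 -1.90183177e-04]
lip [0.61915049 0.13496135] [ 0.62519612 -0.16298446] 0.2980071442743961 [ 0.6221733  -0.01401155] yaw 1.1617880003947874
side el [0.46157011 0.10906954]
side er [ 0.51639771 -0.07501652]
[[360.2 200.4]
 [387.7 295.2]
 [302.3 213.3]
 [335.  270.4]]
scene el [0.44857786 0.1192362 ]
scene er [ 0.52847609 -0.0764125 ]
[[406.7 257.7]
 [293.3 307. ]
 [361.1 230.4]
 [306.4 268. ]]
```

```bash
cat >> h.py <<'E'
def rot(deg): return (R.from_euler("z",deg,degrees=True)*R.from_euler("x",180,degrees=True)).as_rotvec()
E
python3 - <<'E'
from h import *
from cell import *
y=16.6
print(ik([.4365,0,.012],rot(y)), ik([.582,-.014,.012],rot(1.2)))
movep([.4365,0,.09],rot(y))
print(move_l([.4365,0,.012],.1,until_force=8))
s=get_state(); print(s["position"],s["contact_force"],s["clock"])
grab(80)
s=get_state(); print(s["position"],s["contact_force"],s["finger_gap"],s["clock"])
f=grab_frame("wrist"); cv2.imwrite("pics/w1.png",f["img"][:,:,::-1])
f=grab_frame("side"); crop(f["img"],200,130,420,310,3,"pics/s1.png")
E
```

```text
[-0.16942334  0.41982483 -0.74660973  0.40436177  0.          1.11164833] [-0.15081347  0.61278736 -0.35972326  0.59828571  0.          1.3990389 ]
False
[ 4.37177853e-01 -1.20500081e-04  1.24513351e-02] [ 0.4770487  -0.04517497  0.82338307] 3.1833
[ 4.36454170e-01 -6.33907702e-05  1.22733913e-02] [-1.21761674 -0.28154383  5.41195412] 0.09965742836114504 3.8667
```

View pics/w1.png

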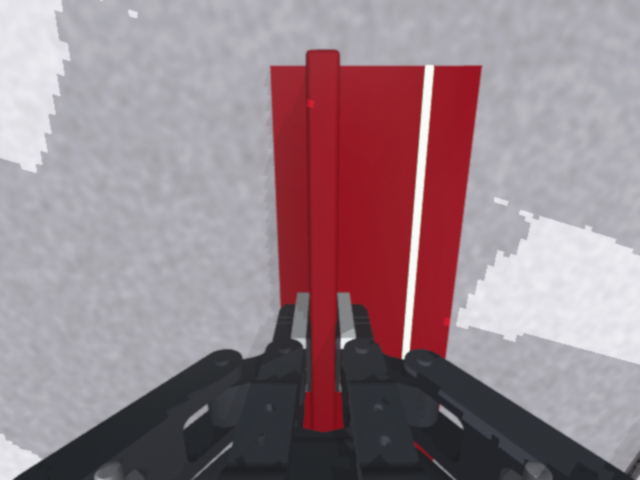

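View pics/s1.png

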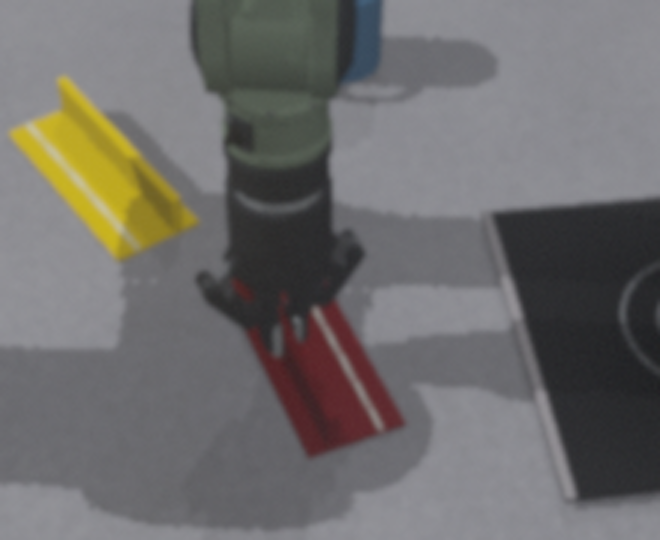

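The strip is gripped centrally: the rib is at column 322, square to the jaws, and the leaf's +y end runs from (271,66) to (482,66). Next I lift slightly, align it in front of the lip and look again.

```bash
python3 - <<'E'
from h import *
from cell import *
s=get_state(); f=grab_frame("wrist"); T=tool_T(s)@f["T_tool_cam"]; Ti=np.linalg.inv(tool_T(s))
for px in [(481.5,66),(271.5,66),(433.5,66),(407,350)]:
    w=topl(f,T,px,.004); print(px,w,(Ti@[*w,.004,1])[:2])
z0=s["position"][2]
L=np.array([.6222,-.0140]); yl=1.16
x=np.array([np.cos(np.radians(yl)),np.sin(np.radians(yl))])
move_l([*s["position"][:2],z0+.012],.1)
P=L-.078*x
move_l([*P,z0+.012],.12,rot=rot(yl))
move_l([*P,z0+.003],.05)
s=get_state(); print(s["position"],s["eef_rot"],s["contact_force"],s["finger_gap"],s["clock"],z0)
f=grab_frame("wrist"); cv2.imwrite("pics/w2.png",f["img"][:,:,::-1])
f=grab_frame("side"); crop(f["img"],270,150,450,310,4,"pics/s2.png")
f=grab_frame("scene"); crop(f["img"],250,180,450,330,4,"pics/c2.png")
E
```

```text
(481.5, 66) [0.46569015 0.11295371] [ 0.06032849 -0.09993423]
(271.5, 66) [0.39015902 0.090371  ] [-0.01850631 -0.0998735 ]
(433.5, 66) [0.44842763 0.10779247] [ 0.04231092 -0.09992035]
(407, 350) [ 0.48348647 -0.01233204] [0.04158658 0.02521355]
[ 0.54337196 -0.01542542  0.01473969] [-3.14120648e+00 -3.18813091e-02  2.10669928e-03] [ 0.08959406  0.0764248  -3.53965272] 0.1008759901757026 5.6833 0.012252951959367347
```

View pics/w2.png

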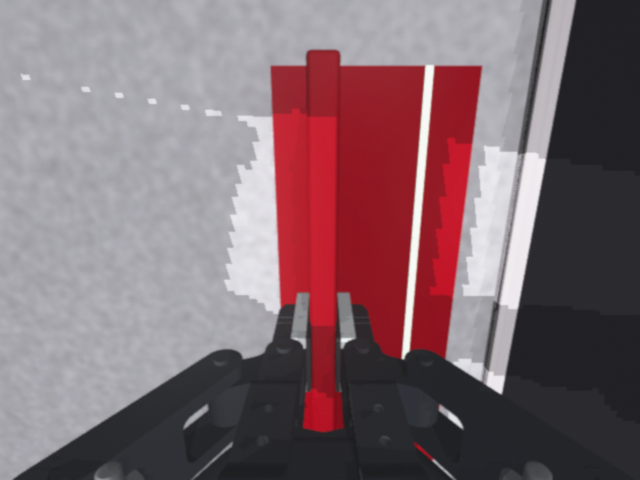

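View pics/s2.png

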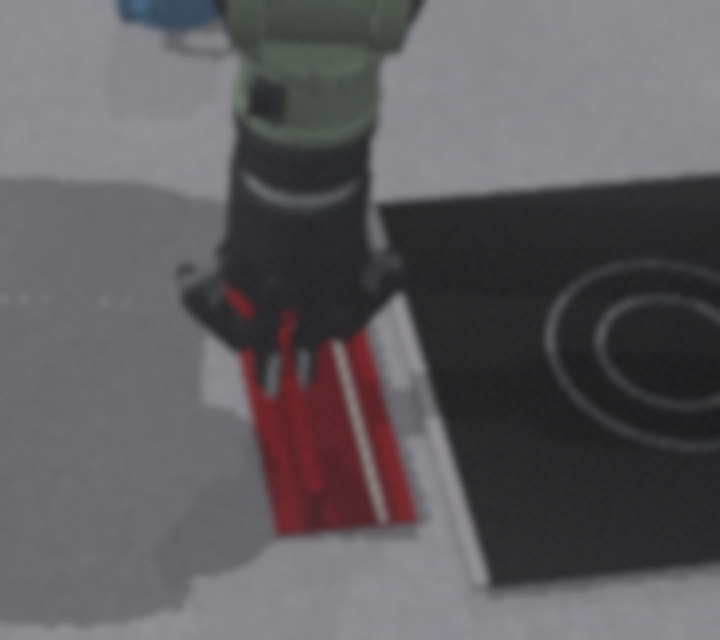

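View pics/c2.png

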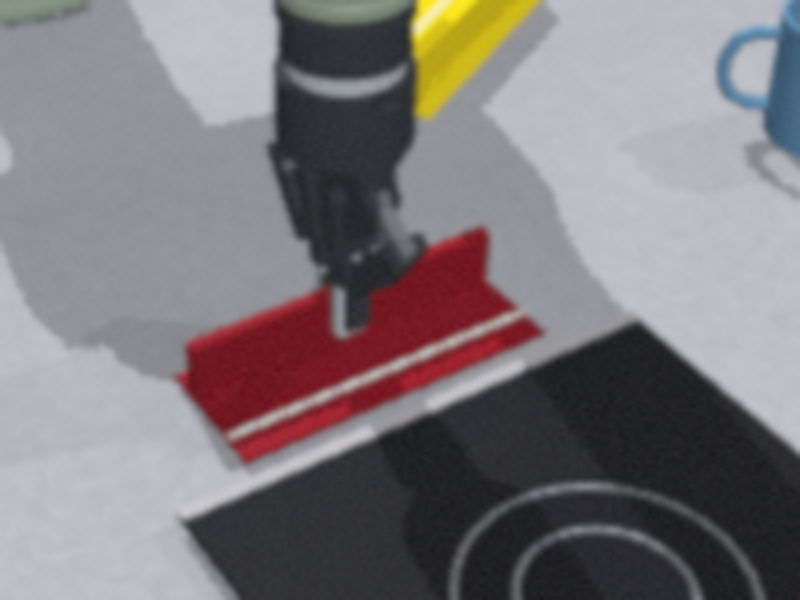

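```bash
python3 - <<'E'
from h import *
from cell import *
s=get_state(); f=grab_frame("wrist"); T=tool_T(s)@f["T_tool_cam"]; Ti=np.linalg.inv(tool_T(s))
g=cv2.GaussianBlur(f["img"],(1,3),0).astype(int).sum(2)/3
for y in (20,70,130,200,250,330): print(y,(535-int(.27*0)), f["img"][y,475:575].astype(int).sum(1)//3)
E
```

```text
20 535 [179 178 177 177 176 176 176 178 178 179 180 180 182 182 184 185 186 187
 188 188 188 187 187 186 185 184 183 183 181 181 181 179 178 178 178 179
 179 179 179 178 178 177 175 172 165 160 159 160 162 163 164 164 165 166
 166 166 166 167 167 163 147 116  86  59  32  20  27  49  73 104 148 175
 183 185 186 186 187 187 186 186 186 185 183 184 183 185 186 187 186 186
 185 183 169 125  68  37  34  36  34  35]
70 535 [ 68  68  69  69  69  83 118 151 166 170 170 172 173 175 175 175 175 175
 174 174 172 172 173 174 174 175 176 178 179 179 180 182 182 182 183 180
 174 169 168 166 164 163 162 160 159 157 158 159 159 160 161 159 145 115
  85  56  30  19  34  59  83 118 159 182 187 188 188 190 191 190 190 189
 188 185 185 185 187 188 189 189 189 189 182 156 106  56  36  34  34  34
  34  35  34  35  35  36  34  34  34  34]
130 535 [173 178 178 178 178 178 179 180 181 182 184 185 186 185 186 186 185 184
 183 182 182 180 180 179 177 172 169 168 169 170 170 169 168 167 166 165
 164 164 163 163 164 164 156 127  92  61  36  21  32  60  86 123 163 184
 190 191 192 192 192 192 192 191 190 189 189 
[... 687 characters left out ...]
 157 203 229 237 239 239
 239 239 238 237 237 236 236 236 236 237 237 238 237 230 187 110  57  46
  45  44  45  45  45  45  45  44  45  45  45  45  45  44  45  45  44  44
  45  45  46  44  44  45  45  45  45  45  45  43  44  45  46  45  45  44
  45  45  44  44  44  45  46  45  44  44]
330 535 [163 163 163 163 162 160 160 159 157 155 144 114  80  49  29  37  67 104
 150 179 187 189 189 187 186 185 185 185 185 186 185 185 187 186 179 146
  93  48  35  35  34  35  34  34  35  35  34  34  35  35  35  35  34  35
  34  35  35  35  35  34  35  34  34  35  35  35  35  34  35  35  35  35
  34  34  34  34  35  35  34  35  33  35  34  34  34  34  34  35  35  36
  36  35  35  34  35  35  33  35  34  34]
```

```bash
python3 - <<'E'
from h import *
im=cv2.imread("pics/w2.png")[:,:,::-1]
crop(im,430,0,590,140,5,"pics/w2a.png"); crop(im,400,260,540,400,5,"pics/w2b.png")
E
```

```text
(no output)
```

View pics/w2a.png

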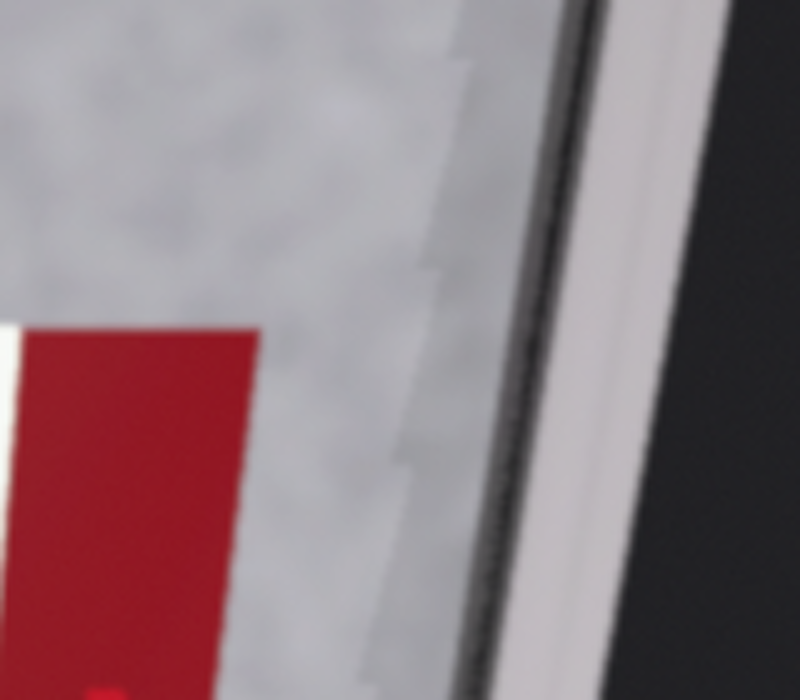

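View pics/w2b.png

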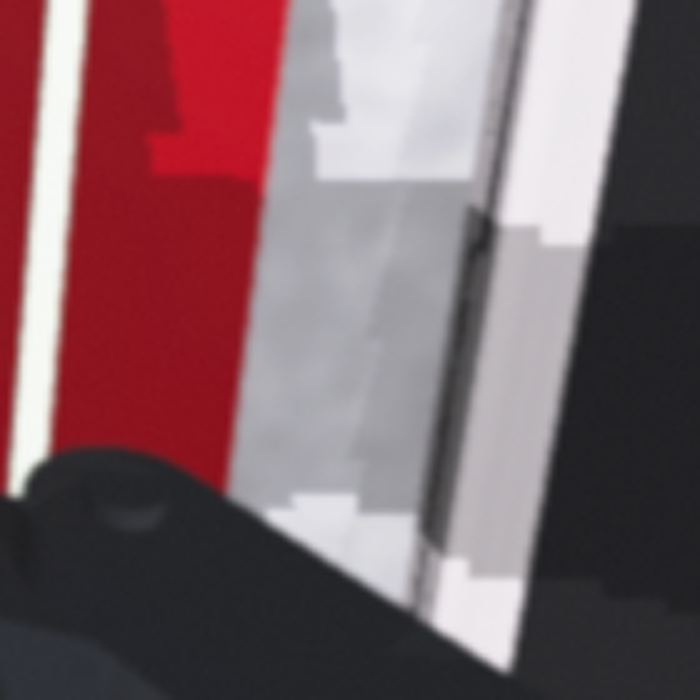

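```bash
python3 - <<'E'
from h import *
from cell import *
s=get_state(); f=grab_frame("wrist"); T=tool_T(s)@f["T_tool_cam"]; Ti=np.linalg.inv(tool_T(s))
def tl(px,z): return (Ti@[*topl(f,T,px,z),z,1])[:2]*1000
for z,L in ((.013,[(544.6,20),(536.2,70),(526.1,130),(505.4,250),(492.3,330)]),(.007,[(536,20),(528,70),(518.3,130),(499.6,250),(486.3,330)]),(.0065,[(481.5,66),(446.3,355)])):
    a=np.array([tl(p,z) for p in L]); k=np.polyfit(a[:,1],a[:,0],1); print(z,a.round(1).tolist(),"ang",np.degrees(np.arctan(k[0])),"x0",k[1])
print(s["position"], np.degrees(np.arctan2(*tool_T(s)[:2,0][::-1])))
E
```

```text
0.013 [[77.8, -114.0], [77.8, -98.1], [77.9, -77.3], [77.7, -28.7], [77.9, 10.1]] ang 0.02218919408669258 x0 77.85774504823577
0.007 [[77.9, -115.4], [78.0, -98.8], [78.0, -77.1], [78.4, -26.5], [78.3, 13.9]] ang 0.21291634556341077 x0 78.32729224559087
0.0065 [[60.4, -100.2], [61.0, 28.3]] ang 0.25951595602396993 x0 60.88782027369524
[ 0.54431411 -0.01560715  0.01537995] 1.1608379824336446
```

```bash
python3 - <<'E'
from h import *
from cell import *
yl=1.16; x=np.array([np.cos(np.radians(yl)),np.sin(np.radians(yl))])
s=get_state(); P=s["position"]
print("touch",move_l([*P[:2],.0105],.02,until_force=3)); s=get_state(); zt=s["position"][2]; print(zt,s["contact_force"])
z=zt+.001
move_l([*P[:2],z],.02,rot=rot(yl)); s=get_state(); print(s["position"],s["contact_force"])
print(move_l([*(P[:2]+x*.022),z],.05,until_force=6)); s=get_state(); print(s["position"],s["contact_force"],s["clock"])
f=grab_frame("wrist"); cv2.imwrite("pics/w3.png",f["img"][:,:,::-1])
f=grab_frame("side"); crop(f["img"],270,150,450,310,4,"pics/s3.png")
E
```

```text
touch True
0.012287660095644956 [ 0.40337837 -0.1868126   4.31019881]
[ 0.54409478 -0.01554155  0.0130732 ] [-0.5622733  -0.13918304 -2.76478766]
False
[ 0.56624833 -0.01508457  0.01306272] [-0.08753496  0.68712101 -2.17886445] 7.0333
```

View pics/w3.png

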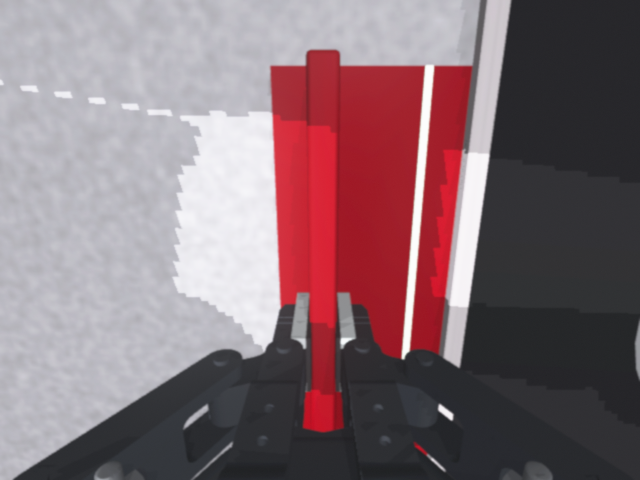

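The leaf is entering under the lip: the lip covers its edge from (472,66) down, parallel to the white line, with no contact force. I'm continuing.

```bash
python3 - <<'E'
from h import *
from cell import *
yl=1.16; x=np.array([np.cos(np.radians(yl)),np.sin(np.radians(yl))])
s=get_state(); P=s["position"]
print(move_l([*(P[:2]+x*.0145),.0132],.04,until_force=6)); s=get_state(); print(s["position"],s["contact_force"],s["clock"])
s=get_state(); f=grab_frame("wrist"); cv2.imwrite("pics/w4.png",f["img"][:,:,::-1])
crop(f["img"],380,40,500,190,4,"pics/w4a.png"); crop(f["img"],380,230,500,380,4,"pics/w4b.png")
for y in (80,150,220,330): print(y,f["img"][y,395:475].astype(int).tolist() if 0 else (f["img"][y,395:475,1]).tolist())
f=grab_frame("side"); crop(f["img"],270,150,450,310,4,"pics/s4.png")
E
```

```text
False
[ 0.58054982 -0.01474647  0.01313206] [-0.17037779 -0.43334544 -3.09537041] 7.6333
80 [41, 39, 40, 39, 38, 39, 39, 38, 39, 38, 38, 39, 39, 38, 38, 38, 38, 37, 38, 38, 37, 37, 38, 37, 36, 37, 38, 48, 120, 220, 250, 253, 253, 252, 251, 250, 246, 214, 132, 74, 55, 91, 142, 180, 195, 199, 200, 201, 202, 201, 201, 201, 200, 198, 197, 197, 197, 198, 201, 201, 201, 201, 200, 192, 159, 105, 58, 43, 41, 41, 41, 42, 42, 42, 41, 41, 42, 41, 42, 41]
150 [32, 34, 33, 33, 33, 34, 33, 34, 34, 35, 36, 37, 36, 35, 36, 35, 35, 35, 35, 35, 36, 40, 94, 183, 238, 249, 250, 250, 250, 250, 245, 207, 124, 76, 64, 101, 158, 190, 198, 200, 200, 200, 200, 200, 200, 200, 199, 198, 197, 198, 200, 201, 202, 201, 200, 198, 187, 141, 78, 45, 43, 43, 43, 42, 42, 42, 42, 42, 42, 42, 42, 41, 42, 41, 41, 42, 41, 40, 41, 41]
220 [34, 34, 34, 36, 35, 35, 35, 35, 34, 35, 35, 34, 35, 35, 35, 35, 59, 146, 233, 249, 250, 250, 250, 249, 243, 199, 119, 77, 97, 172, 227, 241, 244, 244, 244, 244, 244, 244, 244, 243, 242, 242, 243, 243, 244, 244, 244, 243, 239, 208, 134, 73, 53, 53, 53, 54, 53, 52, 53, 52, 52, 53, 53, 52, 52, 52, 52, 52, 52, 52, 53, 53, 52, 52, 52, 53, 52, 51, 52, 52]
330 [26, 27, 27, 26, 27, 26, 27, 44, 130, 229, 251, 253, 251, 250, 246, 218, 143, 97, 82, 112, 164, 191, 198, 200, 199, 197, 196, 195, 195, 195, 196, 196, 195, 196, 196, 196, 191, 165, 113, 61, 41, 41, 40, 39, 40, 41, 40, 40, 40, 40, 40, 39, 40, 40, 39, 39, 39, 40, 39, 40, 40, 40, 39, 39, 39, 39, 40, 39, 39, 39, 39, 38, 39, 39, 39, 39, 39, 39, 39, 39]
```

View pics/w4a.png

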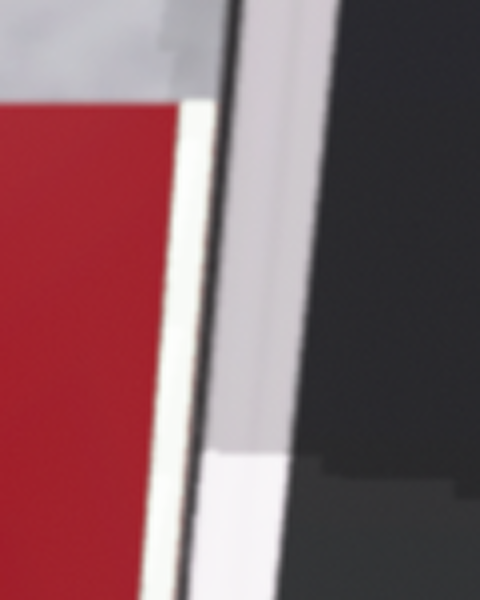

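View pics/w4b.png

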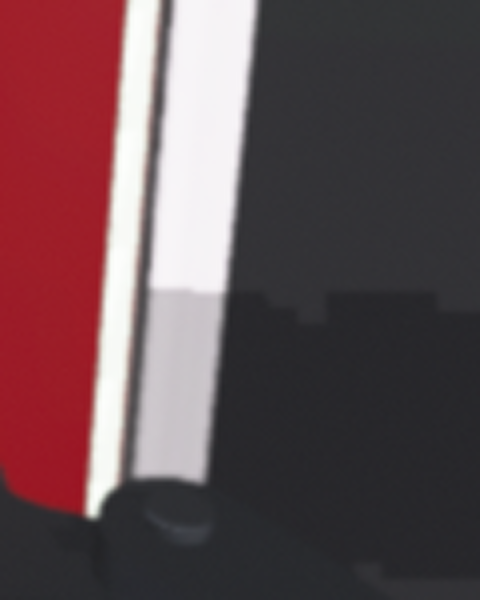

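View pics/s4.png

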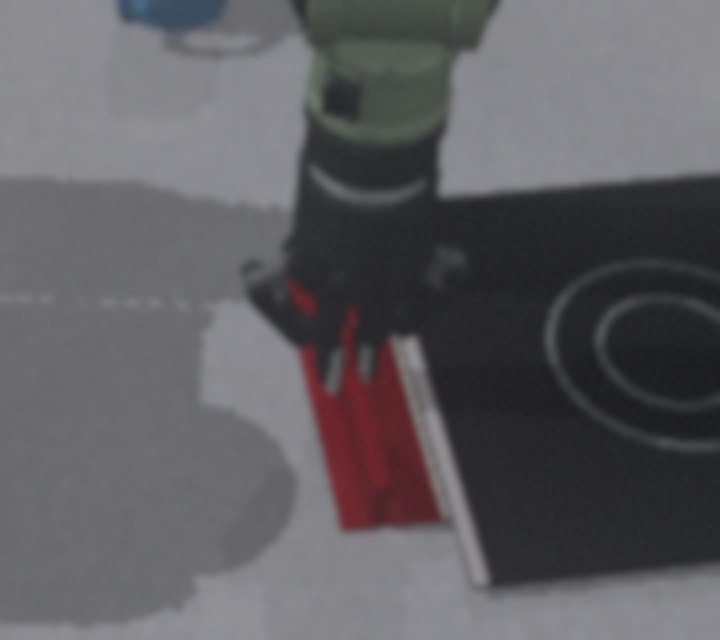

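```bash
python3 - <<'E'
from h import *
from cell import *
s=get_state(); f=grab_frame("wrist"); T=tool_T(s)@f["T_tool_cam"]; Ti=np.linalg.inv(tool_T(s))
w=cv2.imread("pics/w1.png")[:,:,::-1]
def tl(px,z): return (Ti@[*topl(f,T,px,z),z,1])[:2]*1000
def cross(r,lv,a,b,up):
    for i in range(a,b):
        if (r[i]<lv<=r[i+1]) if up else (r[i]>=lv>r[i+1]): return i+(lv-r[i])/(r[i+1]-r[i])
zl=.0048
for y in (80,150,220,330):
    r=w[y,:,1].astype(float); g=f["img"][y,:,1].astype(float)
    a=cross(r,140,395,460,True); b=cross(r,140,int(a)+2,460,False)
    ed=cross(r,90,int(b)+3,500,True) # leading edge red->bench
    a2=cross(g,140,395,460,True); b2=cross(g,140,int(a2)+2,460,False); d=cross(g,150,int(b2)+2,480,True)
    print(y,"w1 line",tl((a,y),zl-.001)[0],tl((b,y),zl-.001)[0],"lead",tl((ed,y),.004)[0] if ed else None,"now line",tl((a2,y),zl)[0],tl((b2,y),zl)[0],"lip top",tl((d,y),.013)[0],"lip bottom~",tl((b2+.7,y),.007)[0])
E
```

```text
80 w1 line 38.99573369726761 42.59103307001744 lead 60.37050689139467 now line 38.723579673663465 42.35035128005693 lip top 42.1834560952089 lip bottom~ 42.00231874245053
150 w1 line 38.995510240440346 42.660469408321575 lead 60.3738440907996 now line 38.69623207729922 42.39704374828301 lip top 42.183777661188635 lip bottom~ 42.063812911887325
220 w1 line 39.07224081172356 42.7359115816155 lead 60.47999068260346 now line 38.73470507997978 42.44459281277013 lip top 41.87650131503051 lip bottom~ 42.12809835695597
330 w1 line 39.12606163711019 42.80233882100981 lead 60.48708609650377 now line 38.76633338931767 42.471851666124664 lip top 42.38312860059001 lip bottom~ 42.18726685085728
```

Measured against the leaf, the lip edge is 1.7 mm short of the line's centre and parallel to within 0.1°. I'm advancing 1.7 mm, then pressing.

```bash
python3 - <<'E'
from h import *
from cell import *
yl=1.16; x=np.array([np.cos(np.radians(yl)),np.sin(np.radians(yl))])
s=get_state(); P=s["position"].copy()
# commanded position may differ from actual: previous commands ended within ~0.3 mm
T=P[:2]+x*.0017
move_l([*T,.0132],.02); sleep(.2); s=get_state(); print(s["position"],s["contact_force"])
e=T-s["position"][:2]; print("err",e)
f0=s["contact_force"][2]
z=.0132
for i in range(14):
    z-=.0004
    move_l([*(T+e),z],.02); sleep(.15)
    F=np.mean([ (sleep(.02),get_state()["contact_force"])[1] for _ in range(4)],0); p=get_state()["position"]
    print(round(z,4),p.round(5),F.round(2))
    if F[2]>8.5: break
print(get_state()["clock"])
E
```

```text
[ 0.58172996 -0.01466333  0.0132015 ] [-0.24726924  0.5632167  -2.41699882]
err [ 5.94153316e-05 -1.38113704e-05]
0.0128 [ 0.58185 -0.01471  0.0128 ] [-0.13 -0.12 -2.51]
0.0124 [ 0.58184 -0.01471  0.01241] [ 0.44  0.04 -3.05]
0.012 [ 0.58189 -0.01468  0.01232] [-1.81  0.12  3.9 ]
0.0116 [ 0.58189 -0.01472  0.01231] [-3.13  0.94  7.75]
0.0112 [ 0.58189 -0.01468  0.01229] [-4.46  0.57 10.6 ]
10.5667
```

```bash
python3 - <<'E'
from h import *
from cell import *
s=get_state(); f=grab_frame("wrist"); T=tool_T(s)@f["T_tool_cam"]; Ti=np.linalg.inv(tool_T(s))
print(s["position"],s["contact_force"],s["wrist_torque"],s["finger_gap"])
def tl(px,z): return (Ti@[*topl(f,T,px,z),z,1])[:2]*1000
def cross(r,lv,a,b,up):
    for i in range(a,b):
        if (r[i]<lv<=r[i+1]) if up else (r[i]>=lv>r[i+1]): return i+(lv-r[i])/(r[i+1]-r[i])
for y in (80,150,220,330):
    g=f["img"][y,:,1].astype(float)
    a2=cross(g,140,395,460,True); b2=cross(g,140,int(a2)+1,460,False); d=cross(g,150,int(b2)+2,480,True)
    print(y,"line",tl((a2,y),.004)[0],tl((b2,y),.004)[0],"lip top",tl((d,y),.013)[0],"bottom",tl((b2,y),.007)[0])
crop(f["img"],380,40,500,190,4,"pics/w5a.png")
f=grab_frame("side"); crop(f["img"],270,150,450,310,4,"pics/s5.png")
f=grab_frame("scene"); crop(f["img"],250,180,450,330,4,"pics/c5.png")
E
```

```text
[ 0.58188895 -0.01468098  0.01228609] [-4.83086701  0.59111457  9.84728618] [0.07414897 0.97873125 0.00740522] 0.10020341543196128
80 line 38.742980142693284 41.37278090321595 lip top 40.34918825847511 bottom 40.56071361949276
150 line 38.74306393467608 41.4352553010322 lip top 40.40004192874569 bottom 40.621940502651555
220 line 38.7991473158934 41.56116022153944 lip top 40.06570379662699 bottom 40.74533130154623
330 line 38.82559092452531 41.65164465176707 lip top 40.59438623921751 bottom 40.83400890118505
```

View pics/w5a.png

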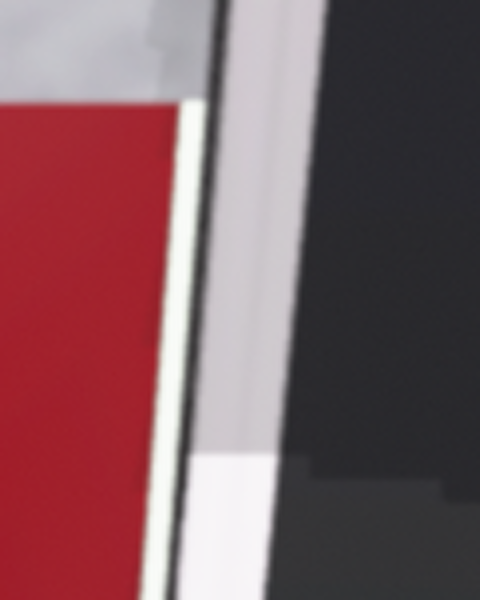

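View pics/s5.png

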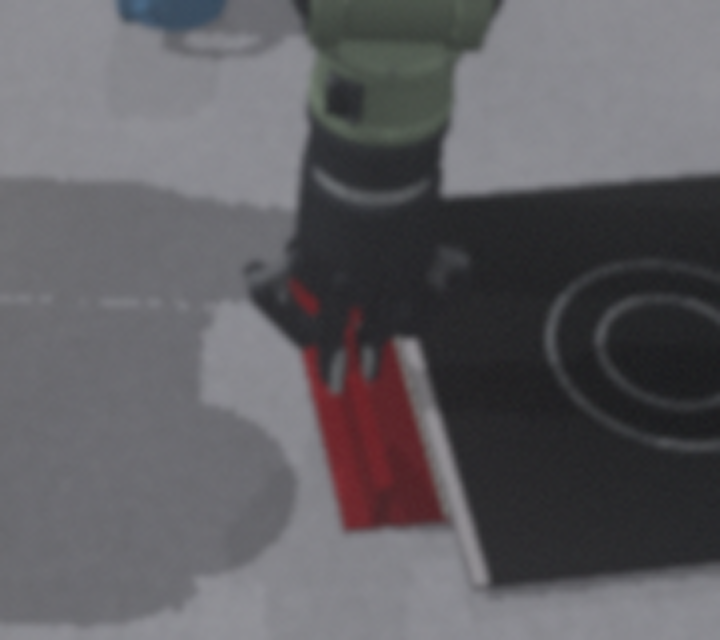

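View pics/c5.png

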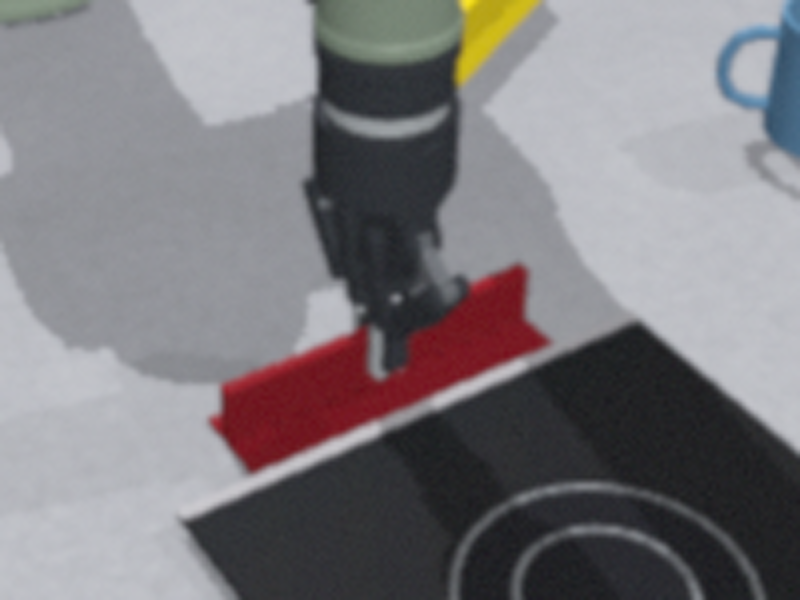

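```bash
python3 - <<'E'
from h import *
from cell import *
for _ in range(5):
    sleep(.25); s=get_state(); print(s["position"].round(5),s["contact_force"].round(2),round(s["clock"],2))
if 8<s["contact_force"][2]<12.5: sign_off(); print("signed off")
E
```

```text
[ 0.58191 -0.01472  0.0123 ] [-4.44  0.11 10.63] 10.97
[ 0.5819  -0.01468  0.01229] [-3.74  0.83 11.21] 11.22
[ 0.5819  -0.0147   0.01227] [-4.44  1.69 11.04] 11.47
[ 0.5819  -0.0147   0.01229] [-5.25  0.61 10.32] 11.72
[ 0.58191 -0.0147   0.01229] [-4.43  0.78 10.52] 11.97
the job is handed in; nothing more can be done
signed off
```

The dark red strip is fitted under the cooktop's front lip and still held pressed on the bench. I handed the job in at about 12 s of the 35 s allowed.

- **Approach:** I gripped the strip by its rib, squared it to the lip, and slid the leaf in about 1 mm above the bench. It met no contact force on the way.
- **Fit:** The last wrist picture shows the lip edge over the middle of the white line. That is about 20 mm tucked in (within about 0.5 mm) and square within about 0.2°. Centring was taken from the first lip measurement, so I put it within a couple of millimetres.
- **Press:** The downward push held at 10.3–11.2 N over the last second, and the strip did not move. A steady sideways force of about 4.5 N (the arm pushing towards the cooktop, taken by bench friction) remained, and I left it.
- **Surroundings:** The top shows no sign of lifting. I never went near the canister, mug or jar, and I did not re-measure where they stand.

No check failed or disagreed by more than the roughly 2 mm camera calibration error. The exception is the two fixed cameras' first rough fixes on the strip's corners, which were off by up to about 2 cm, so I worked from the wrist camera.

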